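# Clear the door console and hold the door release

## Robot

A 6-joint arm with a two-finger parallel gripper is mounted at the origin on the work surface. World frame = base frame: x ahead of the robot, y to its left, z up, the work surface at z = 0. Lengths are in m, angles in rad, forces in N, time in s.
With the tool pointing down it reaches from about 0.25 to 0.725 m from the base axis. Payload 4 kg.
Tool frame: the origin (TCP) lies at the very end of the fingers, on their centre line; the grasp point (between the pads) lies 19 mm behind it; z points along the fingers, y is the line along which they close (so a half turn about z gives the same grasp; the last joint's range is limited). The gripper opens to 85 mm and grips with 20 to 120 N. Pads are 22 mm wide; open, the fingers measure 114 mm over their backs; the gripper's body (76 mm by 85 mm) begins 54 mm behind the grasp point. The pads swing forward as they close: fully open they stand 13 mm farther back than shut.
Start: joints at [-1.344, 0.241, 0.005, 1.335, 0, 1.571], TCP at [0.112, -0.487, 0.231] pointing down, gripper open.
Joint ranges: [-2.72, 2.72], [-1.05, 1.87], [-1.09, 1.28], [-1.99, 2.15], [-1.42, 1.44], [-3.14, 3.14]. Speed limits (rad/s): [2.79, 2.79, 3.14, 3.14, 3.14, 3.14].

## Interface

Orientations are given as a unit quaternion [x, y, z, w].
In Python, from workcell import bot, vision, workorder gives the robot as it stands.
- The arm moves only by the shell command python3 -m creep 'ROWS' [OPENING]. ROWS is JSON, a list of rows, each a list of 2 entries, a list of its own where there are three numbers: the shift along the tool's x, y, z in mm, then the turn, a rotation vector about the tool's x, y, z in rad. In form: [[[dx, dy, dz], [wx, wy, wz]], ...]. A call has 1 to 12 rows; each row shifts and turns the commanded pose from where the row before left it, along the tool's axes as they then stand; what a row does not reach is not made up. A row lasts 1/8 s, in which the tool goes at most 62.5 mm and 10.7 degrees, less where a joint would pass 70% of its speed; a pose out of reach is approached as far as the arm can. A call is refused whole if a number of a shift passes 62.5 or a number of a turn 0.188, either way. A call with a gripper value outside its range is refused whole. OPENING is the finger opening in mm, from 0 to 85.4, set as the call begins (- or left out, the last holds). The fingers move at their own pace and stop on an object; the grip force is fixed at half the most. Time passes only in rows, so rows that do not move let the fingers close. It gives the time, the measured TCP pose, the force, the opening and the grip force at its end, in the units of the state.
- bot.get_obs(): the state, without advancing time (a new reading comes with each control period).
- vision.camera(name): name is "side" or "top"; returns a dict with "image" (400x640x3 uint8, blue, green, red), "z_map" (400x640 float32, m along the optical axis (not along the pixel's ray), 0 where there is no reading), "K" (3x3 intrinsics, pixels), "k1" (the pictures are not rectified: a ray, as slopes to the right and down, at radius r is drawn at 1 + k1 r^2 times it, then the intrinsics apply), "rvec" (rotation vector, rad) and "tvec" (3), from world to camera coordinates, as OpenCV has them. Camera axes: x right, y down, z forward; pixel columns grow to the right and rows downward; lengths in m; the calibration is good to about 2 mm. A picture is of the moment at which its call begins.
- workorder.job_done(): hands the job in; it is judged then, once.
Trained networks look in a picture, given as the dict that the camera call returned (one of the last four; its "shot" number tells which), for a name from the list of things; names that differ only in an ending like _2 or _b are one class to them, and where a whole thing is asked for, a point or a joint stands for the part that bears it (a point fixed in the world has none). Each returns a list of dicts, best first, with "score" (0 to 1); they miss things now and then, are a little off and sometimes report something else, mostly with a low value. They report only what shows in the picture. A call takes as long as a camera call.
- vision.spot_in(picture, query): "position" ([column, row] in pixels, amid what is visible of it).
- vision.place_of(picture, query): "position" ([column, row] in pixels: a listed point, or the origin of a listed thing).
The state is a dict: "clock": time; "joint_pos": joint angles; "joint_vel": joint speeds; "tau": joint torques, N m; "eef_pos": TCP position; "tool_rot": TCP orientation; "ft_force": force on the tool from outside, world axes, zero at the start; "ft_torque": the same for the moment, N m; "grip_width": finger opening in m; "grasp_force": force on a finger pad.
Only numpy, scipy, OpenCV 4.12 (cv2) and the standard library are available. Lean on these libraries where they do the work, as an engineer would, in place of code of your own. Each camera call takes 0.05 s, during which the arm holds its last target. There are 200 camera calls.

## Task

Chips of stair tile have fallen on the deck of the door-entry console and block its spring-return push tab. Pick up the scraper block and use it, not the fingers, to wipe all four chips off the deck onto the table, and stand the block back down on the table. Then push the tab with the fingers past its first two clicks to the third click, not on to its end stop, and finish still holding it there against its spring; leave the other things where they are.

Things in the scene. Friction and masses are not known exactly. Their poses are not given: they have to be found in the camera images.
- console: Door-entry console, fixed. Metal deck 35 mm above the table, x -85 to +75 mm, y -70 to +70 mm, open at both sides and the front. On its far end a grey loudspeaker head, x +75 to +125 mm, full width, top 65 mm above the table. Origin: on the table, on the deck's centre line; x points from the front (robot side) to the head, the way the tab is pushed; y left, z up.
- tab (a joint): Black upright push tab sliding along the console's +x; travel in m. 0 = sprung home, clicks at 0.015, 0.030, 0.045, end stop 0.054. It springs home from anywhere, clicks included: about 4 N at home rising to 10 N at the third click, up to 2.5 N more or less between clicks. 50 mm wide (y), 12 mm thick (x), top 40 to 44 mm above the deck; at home it covers console x -21 to -9 mm.
- tab_face (a point): Middle of the tab's front face, where it is pushed: 20 mm above the deck, 6 mm before the tab's mid-plane; moves with the tab; axes like the console's.
- third_line (a point): Third click line on the deck, on the centre line: console x = +30 mm. Three pairs of dark lines across the deck at x = 0, 15 and 30 mm mark the clicks, the third pair the longest; the tab's mid-plane stands on a line when it is at that click. Axes like the console's.
- gap_middle (a point): Deck surface midway between the tab at home and the head: console x = +33 mm, y = 0. The gap is 84 mm long in x; the chips lie in it, within 65 mm of the centre line in y, and chips left there jam the tab. The scraper block fits in with its length along the console's x. Axes like the console's.
- block: Scraper block standing on the table: pale wooden grip 60 x 24 mm on a black plastic foot 66 x 26 x 12 mm, 60 mm high in all, 70 to 130 g. Origin: centre of its underside; x along the 66 mm length, y across the 26 mm thickness, z up. It starts on the right or on the left of the console, the dish on the other side.
- dish: Blue ceramic dish, 110 mm across, 32 mm high, on the other side of the console than the block; origin at the centre of its underside. Bystander.
- pen_cup: Clear acrylic pen cup with pens, 72 mm across, 100 mm high (pens to about 150 mm), right and beyond; origin at the centre of its underside. Bystander.
- fob: Black car fob with a press button, 72 x 36 x 14 mm, near the robot; origin at the centre of its underside. Bystander.
- case: Grey spectacle case, 60 x 160 x 40 mm, left and beyond; origin at the centre of its underside. Bystander.
- chip1: Loose chip of stair tile, about 24 x 18 mm and 10 mm thick, 11 g, lying on the deck between the tab and the head; origin at the centre of its underside, z up at the start.
- chip2: Loose chip of stair tile, about 22 x 19 mm and 10 mm thick, 11 g, lying on the deck between the tab and the head; origin at the centre of its underside, z up at the start.
- chip3: Loose chip of stair tile, about 24 x 16 mm and 10 mm thick, 11 g, lying on the deck between the tab and the head; origin at the centre of its underside, z up at the start.
- chip4: Loose chip of stair tile, about 21 x 18 mm and 10 mm thick, 11 g, lying on the deck between the tab and the head; origin at the centre of its underside, z up at the start.

How it is judged:
On the way, in this order (a step that is already met when the one before it is completed fails the run):
1. the scraper block is lifted off the table (height (world z) of block above 0.03 m and contact force between the fingers and block above 1 N), for 0.1 s.
2. all four chips are off the deck (height (world z) of each of chip1, chip2, chip3, chip4 below 0.027 m), for 0.2 s.
3. the scraper block is back on the table, let go (height (world z) of block below 0.02 m and contact force between the fingers and block below 0.2 N), for 0.2 s.
4. the tab is at its third click (value of joint tab between 0.0405 and 0.0495 m), for 0.2 s.
At the end, for the whole second after the job is handed in: The fingers hold the tab at its third click (travel 40.5 to 49.5 mm) with more than 3 N on it; all four chips are off the deck (origins under 27 mm above the table); the scraper block stands upright (within 0.2 rad) and still on the table (origin under 20 mm), not touched by the fingers (all of step 2 and all of step 3 and all of step 4 and contact force between the fingers and tab above 3 N and linear speed of block below 0.02 m/s and angle between block's own z axis and vertical below 0.2 rad); the arm keeps its last pose, push and grip.
It fails at once if the fingers touch a chip (contact force between the fingers and chip1 above 1 N or contact force between the fingers and chip2 above 1 N or contact force between the fingers and chip3 above 1 N or contact force between the fingers and chip4 above 1 N).
It fails at once if the dish, pen cup, fob or spectacle case is pushed more than 30 mm away (distance of any of dish, pen_cup, fob, case from where it was at the start of the episode above 0.03 m).
It also fails if it takes over 72 s, if anything falls off the work surface, if the arm or the gripper's body presses on something with over 40 N, if the wrist force passes 120 N, or if a joint passes its speed limit or range.

## Working session

There is one attempt and no reset: what is moved stays moved. The work goes in short steps, Python scripts to look and compute and a shell command to move; the robot and the scene stay as the last step left them, time stands still between calls to the robot, and variables do not carry over. Pictures are saved under pics/ and viewed, at most 10 in all, crops included, and the job is handed in when it is done.

```bash
mkdir -p pics; cat > h.py <<'E'
import numpy as np, cv2, json
from workcell import bot, vision, workorder
from scipy.spatial.transform import Rotation as R
def ray(p,uv):
    K=p["K"];d=np.array([(uv[0]-K[0,2])/K[0,0],(uv[1]-K[1,2])/K[1,1]])
    s=d.copy()
    for _ in range(20): s=d/(1+p["k1"]*(s@s))
    return np.array([s[0],s[1],1.])
def cam(p): return cv2.Rodrigues(np.array(p["rvec"],float))[0],np.array(p["tvec"],float).ravel()
def onz(p,uv,z):
    Rm,t=cam(p);c=-Rm.T@t;d=Rm.T@ray(p,uv);return c+d*(z-c[2])/d[2]
def cloud(p):
    Z=p["z_map"];h,w=Z.shape;v,u=np.mgrid[:h,:w].astype(float)
    K=p["K"];dx=(u-K[0,2])/K[0,0];dy=(v-K[1,2])/K[1,1];a,b=dx,dy
    for _ in range(20):
        q=1+p["k1"]*(a*a+b*b);a,b=dx/q,dy/q
    P=np.stack([a*Z,b*Z,Z],-1);Rm,t=cam(p);W=(P-t)@Rm;W[Z<=0]=np.nan;return W
E
python3 - <<'E'
from h import *
for n in("top","side"):
    p=vision.camera(n);cv2.imwrite(f"pics/{n}0.png",p["image"])
    np.save(n+"0.npy",cloud(p))
    hts=dict(third_line=.035,gap_middle=.035,tab_face=.055,chip1=.035,chip2=.035,chip3=.035,chip4=.035)
    for q in["console","tab_face","third_line","gap_middle","block","dish","pen_cup","fob","case","chip1"]:
        r=vision.place_of(p,q)
        for d in r[:4 if q=="chip1" else 1]: print(n,q,round(d["score"],2),np.round(d["position"]),onz(p,d["position"],hts.get(q,0)).round(4))
o=bot.get_obs();print(o["eef_pos"],o["tool_rot"],R.from_quat(o["tool_rot"]).as_matrix().round(2),o["clock"])
E
```

```text
top console 0.69 [330. 194.] [ 0.5119 -0.0024  0.    ]
top tab_face 0.54 [329. 198.] [0.5007 0.001  0.055 ]
top third_line 0.88 [334. 179.] [ 0.5458 -0.01    0.035 ]
top gap_middle 0.61 [336. 180.] [ 0.5429 -0.0158  0.035 ]
top block 0.91 [216. 205.] [0.4936 0.2701 0.    ]
top dish 0.72 [326. 184.] [0.5369 0.0064 0.    ]
top pen_cup 0.6 [456. 119.] [ 0.6845 -0.3086  0.    ]
top fob 0.75 [269. 268.] [0.3405 0.1453 0.    ]
top case 0.56 [184. 144.] [0.6421 0.3446 0.    ]
top chip1 0.65 [324. 182.] [0.5377 0.0107 0.035 ]
top chip1 0.57 [353. 188.] [ 0.5223 -0.0547  0.035 ]
top chip1 0.4 [342. 172.] [ 0.5593 -0.03    0.035 ]
top chip1 0.38 [315. 166.] [0.5764 0.0312 0.035 ]
side console 0.94 [323. 226.] [ 0.5175 -0.0093  0.    ]
side tab_face 0.68 [344. 221.] [ 0.5551 -0.0495  0.055 ]
side third_line 0.61 [336. 218.] [ 0.5447 -0.0216  0.035 ]
side gap_middle 0.8 [334. 218.] [ 0.5414 -0.0185  0.035 ]
side dish 0.6 [320. 333.] [ 0.4398 -0.2686  0.    ]
side pen_cup 0.58 [313. 208.] [0.5084 0.0541 0.    ]
side fob 0.56 [247. 197.] [0.3529 0.1337 0.    ]
side chip1 0.66 [344. 220.] [ 0.5632 -0.0311  0.035 ]
side chip1 0.49 [341. 203.] [0.5708 0.0221 0.035 ]
side chip1 0.41 [331. 227.] [ 0.5273 -0.0431  0.035 ]
side chip1 0.39 [332. 211.] [0.5419 0.0026 0.035 ]
[ 0.11242459 -0.48719608  0.23130195] [9.93577880e-01 1.13150325e-01 5.01052999e-06 5.31748379e-06] [[ 0.97  0.22  0.  ]
 [ 0.22 -0.97 -0.  ]
 [ 0.    0.   -1.  ]] 1.1
```

```bash
python3 - <<'E'
from h import *
a=cv2.imread("pics/top0.png")[100:290,170:480];cv2.imwrite("pics/top0c.png",cv2.resize(a,None,fx=2.55,fy=2.55,interpolation=cv2.INTER_CUBIC))
W=np.load("top0.npy")
def rect(m,name):
    q=W[m];r=cv2.minAreaRect((q[:,:2]*1000).astype(np.float32));print(name,m.sum(),np.round(r[0],1),np.round(r[1],1),round(r[2],1),q.mean(0).round(4))
x,y,z=W[...,0],W[...,1],W[...,2]
rect((abs(y-.255)<.08)&(abs(x-.49)<.08)&(z>.05)&(z<.068),"blocktop")
con=(abs(y)<.14)&(abs(x-.52)<.16)
rect(con&(z>.028)&(z<.040),"deck");rect(con&(z>.058)&(z<.069),"head");rect(con&(z>.072)&(z<.085),"tab")
print(np.nanpercentile(z[con],[5,25,50,75,95]))
E
```

```text
blocktop 309 [491.7 270.1] [60.6 25.1] 23.7 [0.4926 0.2692 0.0596]
deck 3870 [5.111e+02 3.000e-01] [140.3 160.3] 78.1 [0.5081 0.0012 0.035 ]
head 1430 [613.5 -21.4] [140.1  51.5] 78.2 [ 0.6134 -0.021   0.0648]
tab 135 [501.1   2.5] [49.9 12.7] 78.0 [0.501  0.0025 0.0771]
[-0.00263484 -0.00051468  0.00150023  0.03483175  0.0650968 ]
```

View pics/top0c.png

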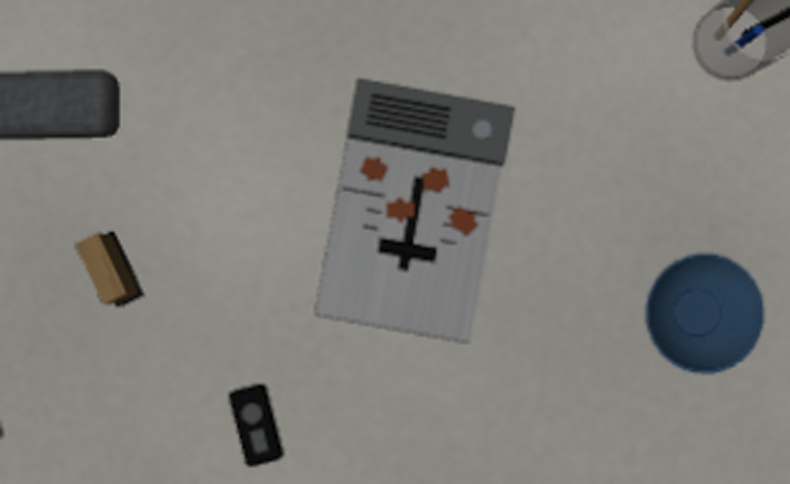

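View pics/side0.png

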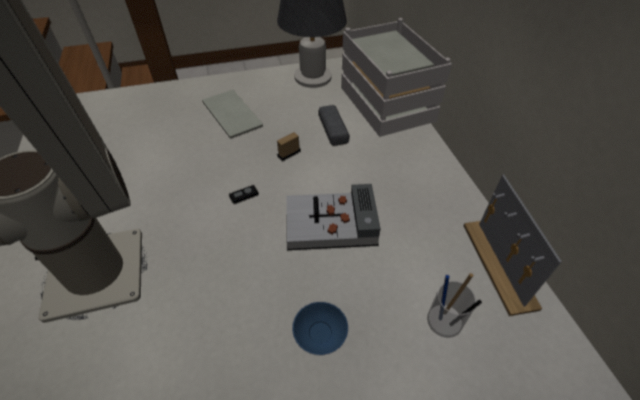

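The top view shows the console (deck centre near crop pixel (405,240)) with four chips around (374,168), (435,180), (400,210) and (463,221). The block is on the left at (105,270), the dish on the right at (705,313), and the fob at (256,425). The side view agrees. Console yaw is about -12° with its origin at (0.516,-0.001); block yaw is about 24°.

```bash
python3 -m creep '[[[0,0,0],[0,0,-0.187]],[[38,-31,0],[0,0,0]],[[38,-31,0],[0,0,0]],[[38,-31,0],[0,0,0]],[[38,-31,0],[0,0,0]],[[38,-31,0],[0,0,0]],[[38,-31,0],[0,0,0]],[[38,-31,0],[0,0,0]]]' 70
cat > st.py <<'E'
from h import *
import sys
def go(x,y,z,yaw=None):
    o=bot.get_obs();M=R.from_quat(o["tool_rot"]).as_matrix();p=np.array(o["eef_pos"])
    psi=np.arctan2(M[1,0],M[0,0])
    print("t",round(o["clock"],2),"p",p.round(4),"yaw",round(psi,3),"zaxis",M[:,2].round(3),"j",np.round(o["joint_pos"],2),"F",np.round(o["ft_force"],1),"w",round(o["grip_width"]*1000,1),"g",round(o["grasp_force"],1))
    d=np.array([x,y,z])-p;print("tool d mm",(M.T@d*1000).round(1))
    if yaw is not None:
        w=-((yaw-psi+np.pi)%(2*np.pi)-np.pi);M2=M@R.from_rotvec([0,0,w]).as_matrix();print("wz",round(w,3),"after turn: d mm",(M2.T@d*1000).round(1))
if __name__=="__main__": go(*map(float,sys.argv[1:]))
E
python3 st.py .4917 .2701 .14 .414
```

```text
clock: 2.1
eef_pos: [0.2693, -0.1802, 0.2316]
tool_rot: [0.979, 0.205, 0.001, 0.0]
ft_force: [0.7, -0.1, 0.2]
grip_width: 0.0702
grasp_force: 0.0
t 2.1 p [ 0.2693 -0.1802  0.2316] yaw 0.413 zaxis [ 0.001 -0.001 -1.   ] j [-0.59 -0.11 -0.38  1.31  0.    2.14] F [ 0.7 -0.1  0.2] w 70.2 g 0.0
tool d mm [ 384.5 -323.2   91.6]
wz -0.001 after turn: d mm [ 384.7 -322.9   91.6]
```

```bash
python3 -m creep '[[[0,0,0],[0,0,-0.185]],[[0,0,0],[0,0,-0.185]],[[0,0,0],[0,0,-0.185]],[[0,0,0],[0,0,-0.185]],[[0,0,0],[0,0,-0.185]],[[0,0,0],[0,0,-0.185]],[[0,0,0],[0,0,-0.185]],[[0,0,0],[0,0,-0.185]],[[0,0,0],[0,0,-0.185]],[[0,0,0],[0,0,-0.185]],[[0,0,0],[0,0,-0.185]],[[0,0,0],[0,0,-0.185]]]' >/dev/null
python3 -m creep '[[[0,0,0],[0,0,-0.185]],[[0,0,0],[0,0,-0.185]],[[0,0,0],[0,0,-0.185]],[[0,0,0],[0,0,-0.185]],[[0,0,0],[0,0,-0.184]],[[-43,36,0],[0,0,0]],[[-43,36,0],[0,0,0]],[[-43,36,0],[0,0,0]],[[-43,36,0],[0,0,0]],[[-43,36,0],[0,0,0]],[[-43,36,0],[0,0,0]],[[-43,36,0],[0,0,0]]]' >/dev/null
python3 st.py .4917 .2701 .1 3.556
```

```text
t 5.1 p [0.4428 0.1726 0.2315] yaw -2.725 zaxis [ 0.001 -0.    -1.   ] j [ 0.37  0.19 -0.06  1.32 -0.   -0.04] F [ 0.6 -0.3  0.4] w 69.9 g 0.0
tool d mm [-84.1  69.4 131.5]
wz 0.002 after turn: d mm [-83.9  69.6 131.5]
```

```bash
python3 -m creep '[[[-42,35,0],[0,0,0]],[[-42,35,0],[0,0,0]],[[0,0,40],[0,0,0]],[[0,0,40],[0,0,0]],[[0,0,40],[0,0,0]],[[0,0,0],[0,0,0]]]' >/dev/null
python3 st.py .4917 .2701 .028 3.556
python3 - <<'E'
from h import *
p=vision.camera("top");W=cloud(p);x,y,z=W.transpose(2,0,1)
for d in vision.place_of(p,"block")[:1]: print(d["score"],onz(p,d["position"],0))
cv2.imwrite("pics/g.png",cv2.resize(p["image"][140:270,150:300],None,fx=4,fy=4))
E
```

```text
t 5.85 p [0.488  0.2672 0.108 ] yaw -2.725 zaxis [-0.007 -0.004 -1.   ] j [ 0.5   0.44 -0.04  1.1   0.    0.08] F [-1.5  0.3 -0.1] w 70.2 g 0.0
tool d mm [-5.3  1.2 79.9]
wz 0.002 after turn: d mm [-5.2  1.2 79.9]
0.66 [0.48872522 0.27496455 0.        ]
```

View pics/g.png

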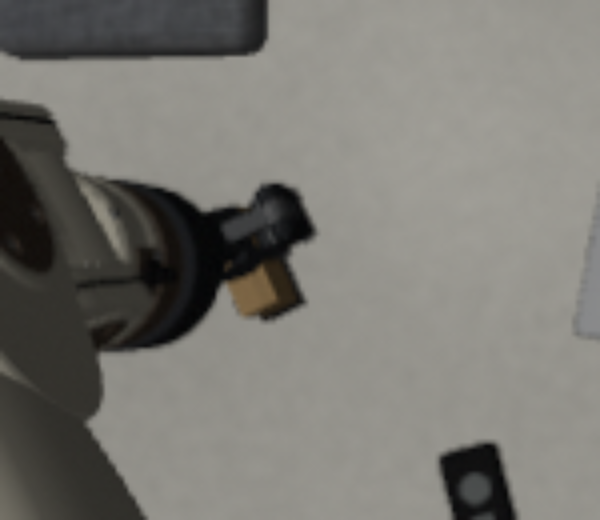

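The gripper is above the block, whose grip shows at (265,285) in the crop between the fingers. I'll descend and close.

```bash
python3 -m creep '[[[-3,1,25],[0,0,0]],[[0,0,25],[0,0,0]],[[0,0,20],[0,0,0]],[[0,0,10],[0,0,0]],[[0,0,0],[0,0,0]],[[0,0,0],[0,0,0]]]' >/dev/null; python3 st.py .4917 .2701 .028 3.556
python3 -m creep '[[[0,0,0],[0,0,0]],[[0,0,0],[0,0,0]],[[0,0,0],[0,0,0]],[[0,0,0],[0,0,0]],[[0,0,0],[0,0,0]],[[0,0,0],[0,0,0]],[[0,0,0],[0,0,0]],[[0,0,0],[0,0,0]]]' 10 >/dev/null; python3 st.py .4917 .2701 .028 3.556
```

```text
t 6.7 p [0.4941 0.2713 0.0328] yaw -2.725 zaxis [ 0.002  0.001 -1.   ] j [ 0.5   0.52 -0.13  0.92  0.    0.09] F [ 0.6 -0.2  1.3] w 69.9 g 0.0
tool d mm [ 2.7 -0.1  4.8]
wz 0.002 after turn: d mm [ 2.7 -0.1  4.8]
t 7.7 p [0.4933 0.2709 0.0316] yaw -2.725 zaxis [ 0.001  0.    -1.   ] j [ 0.5   0.52 -0.13  0.92 -0.    0.09] F [0.6 0.6 4.3] w 23.0 g 61.0
tool d mm [ 1.8 -0.   3.6]
wz 0.002 after turn: d mm [ 1.8 -0.   3.6]
```

```bash
python3 -m creep '[[[0,0,-20],[0,0,0]],[[0,0,-30],[0,0,0]],[[0,0,-30],[0,0,0]],[[0,0,-25],[0,0,0]],[[0,0,0],[0,0,0.156]],[[0,0,0],[0,0,0.156]],[[0,0,0],[0,0,0.156]],[[0,0,0],[0,0,0.156]],[[0,0,0],[0,0,0]],[[0,0,0],[0,0,0]]]' >/dev/null; python3 st.py .567 .081 .1 2.933
```

```text
t 8.95 p [0.4926 0.2706 0.1357] yaw 2.936 zaxis [-0.001 -0.001 -1.   ] j [0.5  0.42 0.   1.16 0.   0.71] F [-0.7  0.8 -1.2] w 23.0 g 60.5
tool d mm [-111.6 -170.4   35.7]
wz 0.003 after turn: d mm [-112.1 -170.    35.7]
```

```bash
python3 -m creep '[[[-28,-42,0],[0,0,0.003]],[[-28,-42,0],[0,0,0]],[[-28,-42,0],[0,0,0]],[[-28,-44,0],[0,0,0]],[[0,0,20],[0,0,0]],[[0,0,15],[0,0,0]],[[0,0,0],[0,0,0]],[[0,0,0],[0,0,0]]]' >/dev/null; python3 st.py .567 .081 .068 2.933
python3 - <<'E'
from h import *
for n in ("top","side"):
    p=vision.camera(n)
    s=p["image"][130:260,290:420] if n=="side" else p["image"][130:260,260:390]
    cv2.imwrite(f"pics/{n}1.png",cv2.resize(s,None,fx=4,fy=4))
a=np.hstack([cv2.imread("pics/top1.png"),cv2.imread("pics/side1.png")]);cv2.imwrite("pics/b1.png",cv2.resize(a,None,fx=.76,fy=.76))
E
```

```text
t 9.95 p [0.5671 0.082  0.1016] yaw 2.933 zaxis [ 0.  0. -1.] j [ 0.14  0.47 -0.01  1.09  0.    0.35] F [-0.3 -0.3 -0.3] w 23.1 g 60.5
tool d mm [-0.1 -1.  33.6]
wz -0.0 after turn: d mm [-0.1 -1.  33.6]
```

View pics/b1.png

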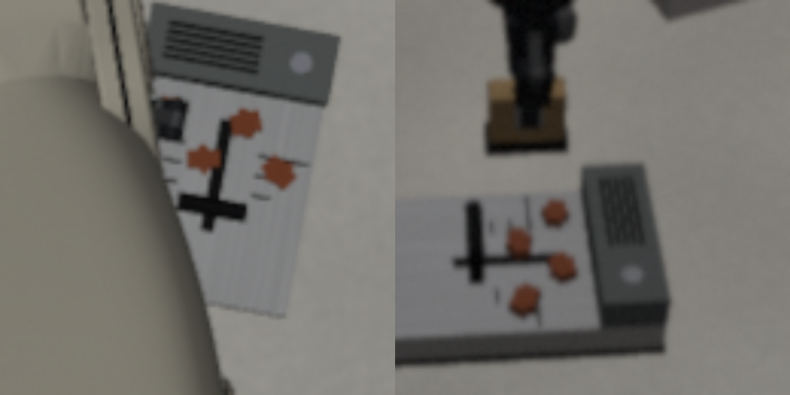

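The side picture shows the block upright at about (527,120), left of the deck, with four chips still in the gap. I'll lower it and wipe.

```bash
python3 -m creep '[[[0,0,20],[0,0,0]],[[0,0,11],[0,0,0]],[[0,0,2.5],[0,0,0]],[[0,0,0],[0,0,0]],[[0,-8,0],[0,0,0]],[[0,-8,0],[0,0,0]],[[0,-8,0],[0,0,0]],[[0,-8,0],[0,0,0]],[[0,-8,0],[0,0,0]]]' >/dev/null; python3 st.py .5312 -.0880 .068 2.933
```

```text
t 11.18 p [0.5586 0.0413 0.0679] yaw 2.931 zaxis [ 0.  0. -1.] j [ 0.07  0.48 -0.1   1.    0.    0.28] F [-0.7  0.8  0.9] w 22.9 g 60.5
tool d mm [-3.000e-01 -1.322e+02 -1.000e-01]
wz -0.002 after turn: d mm [ 1.000e-01 -1.322e+02 -1.000e-01]
```

```bash
python3 -m creep '[[[0,-8,0],[0,0,0]],[[0,-8,0],[0,0,0]],[[0,-8,0],[0,0,0]],[[0,-8,0],[0,0,0]],[[0,-8,0],[0,0,0]],[[0,-8,0],[0,0,0]]]' >/dev/null; python3 st.py .5312 -.0880 .068 2.933
```

```text
t 11.93 p [ 0.5486 -0.0054  0.0678] yaw 2.931 zaxis [ 0.  0. -1.] j [-0.01  0.46 -0.13  0.98  0.    0.2 ] F [ 0.3  0.4 -1.2] w 22.6 g 60.5
tool d mm [ -0.3 -84.4  -0.2]
wz -0.002 after turn: d mm [ -0.1 -84.4  -0.2]
```

Forces are low and the wipe is running cleanly, so I'll continue.

```bash
python3 -m creep '[[[0,-8,0],[0,0,0]],[[0,-8,0],[0,0,0]],[[0,-8,0],[0,0,0]],[[0,-8,0],[0,0,0]],[[0,-8,0],[0,0,0]],[[0,-8,0],[0,0,0]],[[0,-8,0],[0,0,0]],[[0,-8,0],[0,0,0]],[[0,-8,0],[0,0,0]],[[0,-8,0],[0,0,0]],[[0,-8,0],[0,0,0]],[[0,0,0],[0,0,0]]]' >/dev/null; python3 st.py .5312 -.0880 .068 2.933
python3 - <<'E'
from h import *
p=vision.camera("side");W=cloud(p)
for d in vision.spot_in(p,"chip1")[:6]:
    u,v=np.round(d["position"]).astype(int);print(round(d["score"],2),u,v,W[v,u].round(3))
cv2.imwrite("pics/s2.png",cv2.resize(p["image"][170:300,270:430],None,fx=4,fy=4))
E
```

```text
t 13.43 p [ 0.5302 -0.0916  0.0678] yaw 2.93 zaxis [-0.  0. -1.] j [-0.17  0.44 -0.16  0.97  0.    0.04] F [-0.1 -0.4 -1.1] w 22.8 g 60.5
tool d mm [-0.3  3.7 -0.2]
wz -0.003 after turn: d mm [-0.3  3.7 -0.2]
0.57 333 258 [ 0.513 -0.109  0.007]
0.54 360 250 [ 0.58  -0.104  0.005]
0.49 321 248 [ 0.491 -0.085  0.022]
```

View pics/s2.png

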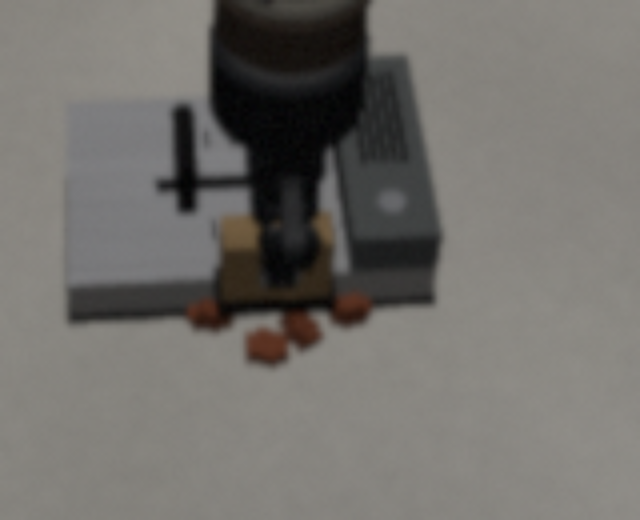

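Four chips show beyond the deck's right edge, at (208,313), (267,346), (300,327) and (350,307). I'll lift, look again, then take the block back left.

```bash
python3 -m creep '[[[0,0,-25],[0,0,0]],[[0,0,-25],[0,0,0]],[[0,0,-20],[0,0,0]],[[0,40,0],[0,0,0]],[[0,50,0],[0,0,0]],[[0,50,0],[0,0,0]],[[0,50,0],[0,0,0]],[[0,50,0],[0,0,0]],[[0,50,0],[0,0,0]],[[0,40,0],[0,0,0]],[[0,0,0],[0,0,0]]]' >/dev/null; python3 st.py .5 .25 .0335 2.933
python3 - <<'E'
from h import *
p=vision.camera("side");W=cloud(p)
for d in vision.spot_in(p,"chip1")[:6]:
    u,v=np.round(d["position"]).astype(int);print(round(d["score"],2),u,v,W[v,u].round(3),"max z near",np.nanmax(W[v-4:v+5,u-4:u+5,2]).round(3))
b=p["image"].astype(int);m=(b[...,2]>b[...,0]+40)&(W[...,2]<.06);m[:,:270]=0;m[:, 430:]=0;m[:180]=0;m[300:]=0
n,l,s,c=cv2.connectedComponentsWithStats(m.astype(np.uint8))
for i in range(1,n):
    q=W[l==i]; print("red",s[i,4],c[i].round(),np.nanmedian(q,0).round(3),np.nanmax(q[:,2]).round(3))
cv2.imwrite("pics/s3.png",cv2.resize(p["image"][170:300,270:430],None,fx=4,fy=4))
p=vision.camera("top")
cv2.imwrite("pics/t3.png",cv2.resize(p["image"][130:260,290:420],None,fx=4,fy=4))
E
```

```text
t 14.9 p [0.5992 0.2354 0.1372] yaw 2.936 zaxis [ 0.     0.001 -1.   ] j [0.37 0.58 0.26 1.26 0.   0.58] F [ 0.3 -1.1 -1.4] w 23.3 g 60.5
tool d mm [100.1  -6.  103.7]
wz 0.003 after turn: d mm [100.1  -6.3 103.7]
0.53 336 255 [ 0.521 -0.105  0.01 ] max z near 0.014
0.47 323 245 [ 0.499 -0.075  0.017] max z near 0.032
red 21 [358. 245.] [ 0.574 -0.099  0.019] 0.022
red 23 [321. 247.] [ 0.494 -0.081  0.018] 0.023
red 24 [345. 251.] [ 0.544 -0.104  0.015] 0.02
red 48 [336. 256.] [ 0.521 -0.107  0.01 ] 0.013
```

View pics/s3.png

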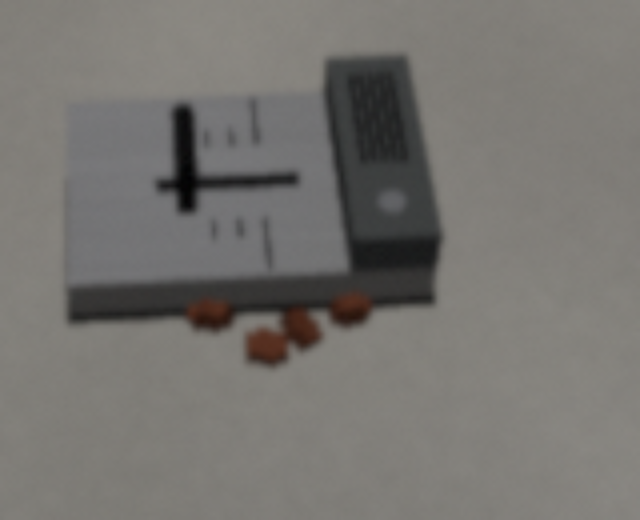

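The deck is empty and all four chips lie on the table at its right side, with tops at most 23 mm up. Next I'll set the block down.

```bash
python3 -m creep '[[[33,-2,0],[0,0,0]],[[33,-2,0],[0,0,0]],[[34,-2,0],[0,0,0]],[[0,0,30],[0,0,0]],[[0,0,30],[0,0,0]],[[0,0,25],[0,0,0]],[[0,0,10],[0,0,0]],[[0,0,0],[0,0,0]],[[0,0,0],[0,0,0]]]' >/dev/null; python3 st.py .5 .25 .032
```

```text
t 16.18 p [0.5013 0.2468 0.044 ] yaw 2.93 zaxis [ 0.002  0.001 -1.   ] j [ 0.46  0.5  -0.13  0.94 -0.    0.67] F [ 0.7  0.4 -0.6] w 23.2 g 60.5
tool d mm [ 1.9  2.8 12. ]
```

```bash
python3 -m creep '[[[0,0,5],[0,0,0]],[[0,0,3],[0,0,0]],[[0,0,3],[0,0,0]],[[0,0,1],[0,0,0]],[[0,0,0],[0,0,0]],[[0,0,0],[0,0,0]]]' >/dev/null; python3 st.py .5 .25 .032
python3 -m creep '[[[0,0,0],[0,0,0]],[[0,0,0],[0,0,0]],[[0,0,0],[0,0,0]],[[0,0,0],[0,0,0]],[[0,0,0],[0,0,0]]]' 60 >/dev/null; python3 st.py .5 .25 .032
python3 -m creep '[[[0,0,-10],[0,0,0]],[[0,0,-25],[0,0,0]],[[0,0,-40],[0,0,0]],[[0,0,-40],[0,0,0]],[[0,0,0],[0,0,0]]]' >/dev/null; python3 st.py .4556 .0131 .14 2.933
```

```text
t 16.93 p [0.5005 0.2468 0.0316] yaw 2.931 zaxis [ 0.001  0.    -1.   ] j [ 0.46  0.52 -0.14  0.91 -0.    0.67] F [-1.3 -0.3  6.7] w 22.9 g 61.4
tool d mm [ 1.1  3.  -0.4]
t 17.55 p [0.5003 0.2467 0.0307] yaw 2.931 zaxis [-0. -0. -1.] j [ 0.46  0.52 -0.14  0.91  0.    0.67] F [ 0.5 -0.1 -0.4] w 60.1 g 0.0
tool d mm [ 0.9  3.1 -1.3]
t 18.18 p [0.503  0.2481 0.1507] yaw 2.931 zaxis [ 0.008  0.004 -1.   ] j [ 0.46  0.4   0.01  1.18 -0.    0.67] F [-0.3  0.1 -1.1] w 59.9 g 0.0
tool d mm [  -2.7 -239.8    9.3]
wz -0.002 after turn: d mm [  -2.2 -239.8    9.3]
```

```bash
python3 -m creep '[[[0,-48,0],[0,0,0]],[[0,-48,0],[0,0,0]],[[0,-48,0],[0,0,0]],[[-2,-48,0],[0,0,0]],[[0,-48,0],[0,0,0]],[[0,0,35],[0,0,0]],[[0,0,35],[0,0,0]],[[0,0,25],[0,0,0]],[[0,0,8],[0,0,0]],[[0,0,0],[0,0,0]],[[0,0,0],[0,0,0]]]' 0 >/dev/null; python3 st.py .4849 .0070 .047 2.933
```

```text
t 19.55 p [0.453  0.0118 0.0438] yaw 2.931 zaxis [ 0.002  0.    -1.   ] j [ 0.03  0.33 -0.42  0.83  0.    0.24] F [-0.   0.2 -0.1] w -0.2 g 0.0
tool d mm [-32.2   2.   -3.2]
wz -0.002 after turn: d mm [-32.2   1.9  -3.2]
```

```bash
python3 -m creep '[[[-10,2,-2],[0,0,0]],[[-10,0,0],[0,0,0]],[[-7,0,0],[0,0,0]],[[0,0,0],[0,0,0]],[[0,0,0],[0,0,0]]]'; python3 -m creep '[[[-3,0,0],[0,0,0]],[[0,0,0],[0,0,0]],[[0,0,0],[0,0,0]]]';python3 -m creep '[[[-3,0,0],[0,0,0]],[[0,0,0],[0,0,0]],[[0,0,0],[0,0,0]]]'; python3 -m creep '[[[-3,0,0],[0,0,0]],[[0,0,0],[0,0,0]],[[0,0,0],[0,0,0]]]'
```

```text
clock: 20.18
eef_pos: [0.4784, 0.0079, 0.0446]
tool_rot: [0.105, 0.994, -0.0, -0.0]
ft_force: [-0.3, -0.2, 0.1]
grip_width: -0.0001
grasp_force: 0.0
clock: 20.55
eef_pos: [0.4817, 0.0074, 0.0448]
tool_rot: [0.105, 0.994, -0.0, -0.0]
ft_force: [-1.2, -0.2, -0.5]
grip_width: -0.0001
grasp_force: 0.0
clock: 20.92
eef_pos: [0.4847, 0.0067, 0.0448]
tool_rot: [0.105, 0.994, -0.0, -0.0]
ft_force: [-0.0, -0.2, 0.0]
grip_width: 0.0002
grasp_force: 0.0
clock: 21.3
eef_pos: [0.4865, 0.0063, 0.0446]
tool_rot: [0.105, 0.994, 0.0, -0.001]
ft_force: [-3.8, 1.7, 2.8]
grip_width: 0.0001
grasp_force: 2.3
```

```bash
python3 -m creep '[[[-5,0,0],[0,0,0]],[[-5,0,0],[0,0,0]],[[-5,0,0],[0,0,0]],[[-5,0,0],[0,0,0]],[[-5,0,0],[0,0,0]],[[-5,0,0],[0,0,0]],[[-4,0,0],[0,0,0]],[[0,0,0],[0,0,0]],[[0,0,0],[0,0,0]]]' >/dev/null
cat > tab.py <<'E'
from h import *
import st
c=(np.cos(-.209),np.sin(-.209))
o=bot.get_obs();e=o["eef_pos"];print("tcp console x",((e[0]-.516)*c[0]+(e[1]+.0007)*c[1])*1000,"F",np.round(o["ft_force"],1))
for n in("top","side"):
    p=vision.camera(n);W=cloud(p);X=((W[...,0]-.516)*c[0]+(W[...,1]+.0007)*c[1])*1000;Y=(-(W[...,0]-.516)*c[1]+(W[...,1]+.0007)*c[0])*1000
    m=(W[...,2]>.060)&(W[...,2]<.083)&(abs(Y)<26)&(abs(Y)>13)&(X>-30)&(X<60)
    if n=="top": cv2.imwrite("pics/tp.png",p["image"])
    else: cv2.imwrite("pics/sp_%d.png"%(o["clock"]*100),cv2.resize(p["image"][170:300,270:430],None,fx=4,fy=4))
    if m.sum(): print(n,m.sum(),"tab X pct",np.percentile(X[m],[2,25,50,75,98]).round(1))
E
python3 tab.py; python3 st.py .5298 -.003 .0446; ls pics
```

```text
tcp console x 2.238112628589031 F [-9.3  2.6  6.8]
side 37 tab X pct [-4.5  4.6 15.7 20.7 23.7]
t 22.52 p [ 5.183e-01 -5.000e-04  4.450e-02] yaw 2.931 zaxis [-0.005  0.001 -1.   ] j [-0.    0.44 -0.24  0.9   0.    0.21] F [-8.7  2.4  6.8] w -0.2 g 4.8
tool d mm [-11.8  -0.1  -0.2]
b1.png
g.png
s2.png
s3.png
side0.png
side1.png
sp_2242.png
t3.png
top0.png
top0c.png
top1.png
tp.png
```

```bash
python3 -m creep '[[[-4,0,0],[0,0,0]],[[-4,0,0],[0,0,0]],[[-3,0,0],[0,0,0]],[[0,0,0],[0,0,0]],[[0,0,0],[0,0,0]],[[0,0,0],[0,0,0]],[[0,0,0],[0,0,0]]]' >/dev/null; python3 tab.py; cp pics/sp_2*.png /tmp; cp $(ls -t pics/sp_*|head -1) pics/s4.png
```

```text
tcp console x 13.613050552880514 F [-7.8  2.9  5. ]
side 35 tab X pct [ 7.1 13.9 18.8 31.7 35. ]
```

View pics/s4.png

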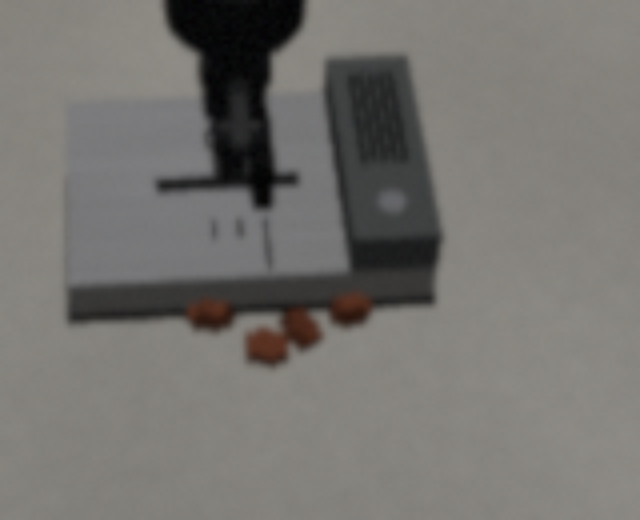

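The tab stands at about (262,190), in line with the third, longest mark at (267,240). Travel is about 44.6 mm with 8 N on it. I'll check the block and then hand in.

```bash
python3 - <<'E'
from h import *
p=vision.camera("side");W=cloud(p)
m=(abs(W[...,0]-.5)<.06)&(abs(W[...,1]-.247)<.06)&(W[...,2]>.01)
q=W[m];t=q[q[:,2]>.052];print(m.sum(),q[:,2].max().round(3),t.mean(0).round(3),np.ptp(t,axis=0).round(3))
ok=.055<q[:,2].max()<.068
if ok: print(workorder.job_done())
E
```

```text
431 0.063 [0.499 0.24  0.058] [0.061 0.032 0.011]
the job is handed in; nothing more can be done
None
```

I've handed the job in: all four chips are off the deck, the block is back standing on the table, and the fingers are holding the tab at its third click (about 44.6 mm travel, about 8 N); no verdict came back.

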